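# Pressure-test a brass fitting on a key-locked hand-pump tester

## Robot

A 7-joint arm with a two-finger parallel gripper is mounted at the origin on a cart in front of the work surface, level with it; the furniture and walls round the work are solid. World frame = base frame: x ahead of the robot, y to its left, z up, the work surface at z = 0. Lengths are in m, angles in rad, forces in N, time in s.
With the tool pointing down it reaches from about 0.4 to 0.85 m from the base axis. Payload 4.5 kg.
Tool frame: the origin (TCP) lies on the centre line of the jaws, within the pads' length; the fingertips stand 22 mm ahead of it and the grasp point (between the pads) lies 3 mm ahead of it (ctrl.nose_length is the distance from the TCP to the fingertips, in m); z points along the fingers, x is the direction in which the jaws open and shut, and the axes are right-handed (so a half turn about z gives the same grasp; the last joint's range is limited). The gripper opens to 85 mm and grips with 20 to 120 N. Pads are 22 mm wide; open, the fingers measure 114 mm over their backs; the gripper's body (76 mm by 85 mm) begins 54 mm behind the grasp point. The pads swing forward as they close: fully open they stand 13 mm farther back than shut.
Start: joints at [1.282, 0.689, -0.195, 1.565, 0.157, 0.902, -0.215], TCP at [0.198, -0.593, 0.253] pointing down, gripper open.
Joint ranges: [-3.01, 3.01], [-0.46, 2.08], [-1.47, 1.51], [0.13, 2.56], [-1, 4.14], [0.04, 2.09], [-2.66, 2.66]. Speed limits (rad/s): [2.57, 2.57, 3.14, 3.14, 3.14, 3.14, 3.14].

## Interface

Orientations are given as [roll, pitch, yaw] about the fixed x, y, z axes, in that order (R = Rz(yaw) Ry(pitch) Rx(roll)).
In Python, from rig import ctrl gives the robot as it stands. Calls block until the motion is done:
- ctrl.movep(position, orientation): joint-space move of the TCP to a pose.
- ctrl.move_straight(position, orientation=None, max_speed=0.15, contact_N=None): straight line of the TCP; orientation=None keeps the orientation; max_speed is the mean speed in m/s. With contact_N (N) it stops when the force on the tool has changed by that much, and returns True; else False.
- ctrl.move_joints(angles): joint-space move.
- ctrl.command_gripper(opening, effort=None): finger opening in m; effort is the grip in N (None keeps the last); returns when the fingers have stopped.
- ctrl.wait(seconds).
- ctrl.solve_ik(position, orientation): joint angles nearest the present ones, or None.
- ctrl.state(): the state.
- ctrl.get_image(name): name is "scene" or "top"; returns a dict with "pixels" (420x560x3 uint8, blue, green, red), "intrinsics" (3x3 intrinsics, pixels), "camera_from_world" (4x4, takes a point from world to camera coordinates). Camera axes: x right, y down, z forward; pixel columns grow to the right and rows downward; lengths in m; the calibration is good to about 2 mm. A picture is of the moment at which its call begins. There is no depth.
A pose or a line that the arm cannot do raises ctrl.Unreachable and nothing moves.
- ctrl.sign_off(): hands the job in, once; it reports no verdict.
The state is a dict: "time_s": time; "qpos": joint angles; "joint_vel": joint speeds; "effort": joint torques, N m; "tcp_pos": TCP position; "tool_rot": TCP orientation; "force": force on the tool from outside, world axes, zero at the start; "ft_torque": the same for the moment, N m; "width": finger opening in m.
Only numpy, scipy, OpenCV 4.12 (cv2) and the standard library are available. Lean on these libraries where they do the work, as an engineer would, in place of code of your own. Each camera call takes 0.05 s, during which the arm holds its last target. There are 200 camera calls.

## Task

Pump the sprung lever of the blue fitting tester until the needle of its gauge stands in the green band, and let the lever come back up. Then take the key with the red head from the key block, push it fully home past the sticky pins of the lock on top of the tester, turn it a quarter turn clockwise (seen from above) against its return spring, and finish while still gripping the key and holding it turned, so that the test valve stays open. Leave the other two keys, the dropper bottle, the screwdriver and the small parts box where they are.

Things in the scene. Friction and masses are not known exactly. Their poses are not given: they have to be found in the camera images.
- tester: Fixed fitting tester, 195 x 208 mm: blue console on the left (seen by the robot) with a gauge in its sloping front and a square lock plate on top; on the right a grey tank with the pump lever above. Origin: on the bench under its middle; front = -x, z up. A brass fitting, its top 118 mm over the bench, stands 52 mm behind-left of the lock axis; else only the lever rises above the lock plate.
- pump_lever (a joint): Pump lever angle: 0 = fully up (a spring lifts it), 0.6 rad = down on its stop. Level hinge along the tester's y, 126 mm over the bench, 155 mm behind the grip; the bar points from it to the robot. Pushing the grip down takes about 7 N at the top, 13 N at the bottom.
- lever_grip (a point): Middle of the red round lever grip (25 mm thick, 89 mm long, along the lever); moves with the lever: 189 mm above the bench when up, 98 mm when down, shifting only 13 mm toward the robot. Push it down from above with closed fingertips, or pinch it across.
- needle (a joint): Gauge reading, rad (white dial 80 mm, red needle): 0 = lower left, grows clockwise; green band 1.80 to 2.70, red from 3.2. A ratchet advances it on down strokes only and holds it: about 0.42 per full stroke from fully up to fully down, the first one 0.3 to 0.7. It starts at 0.2 to 1.15, so 2 to 4 strokes are needed. It never goes back.
- lock_mouth (a point): Centre of the keyway on top of the lock plate (54 mm square, 112 mm over the bench); tester's axes: z up, keyway along y. Keyway 18.4 x 7.4 mm (bit 16 x 5) with 2.5 mm chamfer, plate 6 mm thick, the plug below it. Two pairs of sticky sprung pins catch the bit's end 12 and 17 mm below the plate face; a straight push takes up to 20 N, about 12 N if the key is rocked 3 degrees about its axis.
- lock_plug (a joint): Plug of the lock = test valve, rad: 0 = closed, keyway along y; grows clockwise seen from above, stop at 1.57. A spring turns it back when let go (0.03 N m at the start, 0.11 at the end). It turns only with the key home (within 2.5 mm); the key has 0.1 rad of play in it.
- key_red: Key with red head, upright in the key block, 60 g. Origin: underside of its round shoulder (22 mm wide, 5.5 high), which rests on the block and at the end on the lock plate; z up. Head: 28 mm wide (y), 8 mm thick (x), z = 12 to 42 mm; grip it across the 8 mm. Below: 5.2 mm shank, then bit 16 (y) x 5 (x) mm, z = -8.5 to -22.5 mm, rounded end. A half turn about z makes no difference.
- key_blue: Key of the same shape with a blue head, in the same block. To be left alone.
- key_yellow: Key of the same shape with a yellow head, in the same block. To be left alone.
- key_block: Fixed wooden block, 36 x 134 mm, 45 mm high, with three key slots 42 mm apart along its y, 30 mm deep; which key stands where varies. Origin: centre of its underside, z up.
- dropper_bottle: White dropper bottle with pointed orange cap, 39 mm across, 112 mm high, standing on the bench to the right of the tester. Bystander. Origin: centre of its underside.
- screwdriver: Screwdriver with red handle, 197 mm long, 27 mm thick, lying on the front of the bench. Bystander. Origin: its middle, on the bench.
- parts_box: Small plastic box with blue lid, 53 x 75 x 26 mm, on the bench behind and to the left of the tester. Bystander. Origin: centre of its underside.

How it is judged:
On the way, in this order (a step that is already met when the one before it is completed fails the run):
1. the needle stands in the green band and the lever is back up (value of joint needle between 1.75 and 2.75 rad and value of joint pump_lever below 0.08 rad), for 0.2 s.
2. the red key is fully home in the lock (z of key_red in the frame of lock_mouth below 0.004 m and horizontal distance between key_red and lock_mouth below 0.004 m and angle between key_red's own z axis and vertical below 0.12 rad), for 0.1 s.
At the end, for the whole second after the job is handed in: The red key is fully home in the lock (shoulder within 4 mm of the plate, on axis within 4 mm, upright within 7 degrees), the plug is held turned by at least 66 degrees with the key in the fingers, the needle is in the green band (1.75 to 2.75 rad) and the lever is up (all of step 1 and all of step 2 and value of joint lock_plug above 1.15 rad and contact force between the fingers and key_red above 3 N); the arm keeps its last pose, push and grip.
It fails at once if the blue key is moved by more than 2 cm (distance of key_blue from where it was at the start of the episode above 0.02 m).
It fails at once if the yellow key is moved by more than 2 cm (distance of key_yellow from where it was at the start of the episode above 0.02 m).
It fails at once if the dropper bottle is pushed more than 3 cm away (distance of dropper_bottle from where it was at the start of the episode above 0.03 m).
It fails at once if the screwdriver is pushed more than 3 cm away (distance of screwdriver from where it was at the start of the episode above 0.03 m).
It fails at once if the parts box is pushed more than 3 cm away (distance of parts_box from where it was at the start of the episode above 0.03 m).
It also fails if it takes over 53 s, if anything falls off the work surface, if the arm or the gripper's body presses on something with over 40 N, if the wrist force passes 120 N, or if a joint passes its speed limit or range.

## Working session

There is one attempt and no reset: what is moved stays moved. The work goes in short steps, each a Python script; the robot and the scene stay as the last script left them, time stands still between calls to the robot, and variables do not carry over. Pictures are saved under pics/ and viewed, about 8 in all and at most 12, crops included, and the job is handed in when it is done.

```bash
ls; mkdir -p pics; python3 - <<'E'
from rig import ctrl
import cv2, numpy as np, pickle
d={}
for n in("scene","top"):
    im=ctrl.get_image(n); d[n]=im; cv2.imwrite(f"pics/{n}0.png",im["pixels"]); print(n,im["intrinsics"].tolist(),np.round(im["camera_from_world"],3).tolist())
pickle.dump(d,open("i0.pkl","wb"))
s=ctrl.state();print({k:np.round(v,3).tolist() for k,v in s.items()}, ctrl.nose_length)
E
```

```text
pics
scene [[400.22655338677964, 0.0, 274.2312285453004], [0.0, 400.22655338677964, 213.773141285073], [0.0, 0.0, 1.0]] [[-0.908, -0.419, -0.023, 0.491], [-0.149, 0.373, -0.916, 0.18], [0.392, -0.828, -0.401, 0.849], [0.0, 0.0, 0.0, 1.0]]
top [[446.92353453531734, 0.0, 277.45946823015476], [0.0, 446.92353453531734, 210.45371201234812], [0.0, 0.0, 1.0]] [[-0.002, -1.0, 0.013, 0.046], [-0.994, 0.001, -0.113, 0.536], [0.113, -0.014, -0.993, 1.033], [0.0, 0.0, 0.0, 1.0]]
{'time_s': 0.1, 'qpos': [1.282, 0.69, -0.195, 1.566, 0.157, 0.903, -0.215], 'joint_vel': [-0.001, -0.002, -0.001, -0.004, -0.002, 0.002, 0.001], 'effort': [-0.003, -54.06, -1.271, -15.899, 0.009, 0.004, 0.0], 'tcp_pos': [0.198, -0.592, 0.253], 'tool_rot': [3.141, 0.002, -1.248], 'force': [-0.735, -0.063, 0.303], 'ft_torque': [-0.051, -0.044, -0.077], 'width': 0.086} 0.022
```

View pics/scene0.png

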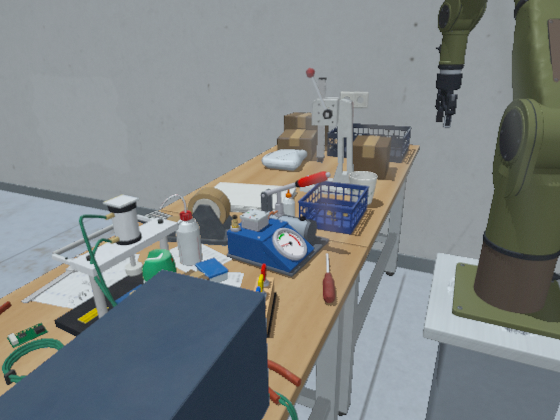

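View pics/top0.png

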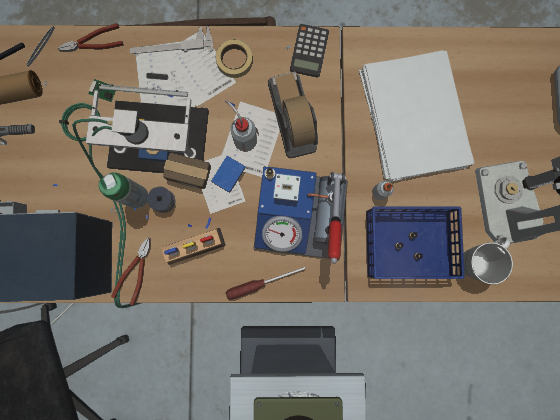

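Scene: key block and screwdriver lie in front of and left of the tester. In the top view the red lever grip is near (334,240), the lock plate near (287,187), the dial near (282,234) and the key block near (193,246). I'll zoom in for detail.

```bash
python3 - <<'E'
import cv2,pickle,numpy as np
d=pickle.load(open("i0.pkl","rb"))
p=d["top"]["pixels"][150:275,155:355]
cv2.imwrite("pics/c0.png",cv2.resize(p,None,fx=4,fy=4,interpolation=cv2.INTER_CUBIC))
E
```

```text
(no output)
```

View pics/c0.png

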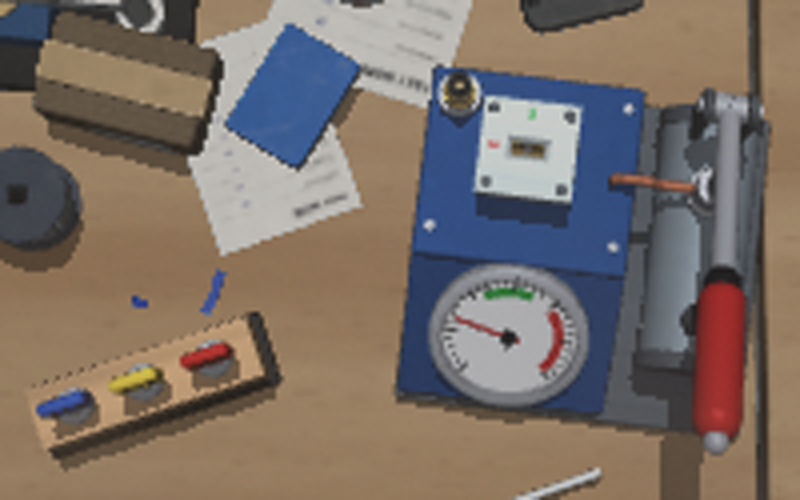

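The needle sits left and slightly up of its hub, roughly 1.05 rad, so 2–3 strokes are needed. Key order from the left is blue, yellow, red. Next I turn pixels into positions.

```bash
cat > h.py <<'E'
import cv2, numpy as np
def ray(im,uv):
    K=im["intrinsics"];T=im["camera_from_world"];R=T[:3,:3]
    d=R.T@np.linalg.inv(K)@np.r_[uv,1.]; return -R.T@T[:3,3], d/np.linalg.norm(d)
def onz(im,uv,z):
    c,d=ray(im,uv); return c+d*(z-c[2])/d[2]
def proj(im,p):
    q=im["intrinsics"]@(im["camera_from_world"]@np.r_[p,1.])[:3]; return q[:2]/q[2]
def tri(a,ua,b,ub):
    c1,d1=ray(a,ua);c2,d2=ray(b,ub)
    s=np.linalg.lstsq(np.c_[d1,-d2],c2-c1,rcond=None)[0]
    p,q=c1+d1*s[0],c2+d2*s[1]; return (p+q)/2,np.linalg.norm(p-q)
def blobs(im,roi,f,amin=15):
    x0,y0,x1,y1=roi; hsv=cv2.cvtColor(im["pixels"],cv2.COLOR_BGR2HSV)[y0:y1,x0:x1].astype(int)
    m=f(*np.moveaxis(hsv,2,0)).astype(np.uint8)
    n,l,s,c=cv2.connectedComponentsWithStats(m)
    out=[]
    for i in range(1,n):
        if s[i,4]>=amin:
            cs=cv2.findContours((l==i).astype(np.uint8),cv2.RETR_EXTERNAL,cv2.CHAIN_APPROX_NONE)[0][0]
            out.append((int(s[i,4]),c[i]+[x0,y0],cv2.minAreaRect(cs+np.array([x0,y0],np.int32))))
    return sorted(out,key=lambda o:-o[0])
red=lambda h,s,v:((h<7)|(h>172))&(s>150)&(v>90)
yel=lambda h,s,v:(h>18)&(h<35)&(s>150)&(v>90)
blu=lambda h,s,v:(h>100)&(h<125)&(s>150)&(v>60)
E
python3 - <<'E'
import pickle; from h import *
np.set_printoptions(precision=4,suppress=True)
d=pickle.load(open("i0.pkl","rb"));t,s=d["top"],d["scene"]
print("cams",ray(t,(0,0))[0],ray(s,(0,0))[0])
def show(n,B,im,z):
    for b in B[:4]:
        box=cv2.boxPoints(b[2]); print(n,b[0],b[1],b[2],"->",onz(im,b[1],z)); 
    return B
for n,f in(("red",red),("yel",yel),("blu",blu)):
    show("key "+n,blobs(t,(160,225,222,262),f,8),t,.085)
    show("  scene "+n,blobs(s,(235,255,290,300),f,5),s,.07)
g=show("grip",blobs(t,(322,210,348,272),red),t,.189)
gs=show(" scene grip",blobs(s,(290,165,335,195),red),s,.189)
print("tri",tri(t,g[0][1],s,gs[0][1]))
for p in(cv2.boxPoints(g[0][2])): print(onz(t,p,.189))
wh=lambda h,s,v:(s<45)&(v>170)
show("plate",blobs(t,(268,165,306,206),wh,100),t,.112)
dark=lambda h,s,v:(v<140)
show("keyway",blobs(t,(279,181,295,194),dark,8),t,.110)
E
```

```text
cams [0.4159 0.0594 1.0867] [0.1399 0.8418 0.5161]
key red 35 [205.6571 238.4286] ((205.65000915527344, 238.45001220703125), (2.5298221111297607, 11.700428009033203), 71.56504821777344) -> [0.4674 0.2063 0.085 ]
  scene red 53 [263.2264 270.3019] ((263.0, 272.0), (16.0, 4.0), 90.0) -> [0.4733 0.1982 0.07  ]
key yel 37 [187.8378 244.5405] ((187.70001220703125, 244.60000610351562), (2.8460497856140137, 11.700427055358887), 71.56504821777344) -> [0.4538 0.2458 0.085 ]
  scene yel 67 [260.5224 281.4179] ((260.5, 282.5), (17.0, 5.0), 90.0) -> [0.4597 0.2381 0.07  ]
key blu 21 [169.6667 250.1905] ((169.60275268554688, 250.27398681640625), (1.872658371925354, 9.831457138061523), 69.44395446777344) -> [0.4413 0.2859 0.085 ]
  scene blu 458 [270.2555 260.5349] ((264.40423583984375, 256.9697570800781), (55.357975006103516, 13.751666069030762), 17.52556800842285) -> [0.4769 0.1559 0.07  ]
  scene blu 14 [257.7143 288.9286] ((257.5, 289.0), (4.0, 3.0), 90.0) -> [0.453  0.2639 0.07  ]
grip 417 [334.4964 239.2398] ((334.5, 239.5), (37.0, 11.0), 90.0) -> [ 0.46   -0.0675  0.189 ]
 scene grip 183 [309.0164 179.3333] ((311.3999938964844, 179.1999969482422), (8.854376792907715, 28.460494995117188), 71.56504821777344) -> [ 0.4688 -0.0635  0.189 ]
tri (array([ 0.4646, -0.0658,  0.1888]), np.float64(0.009666718682080818))
[ 0.4968 -0.057   0.189 ]
[ 0.4968 -0.0792  0.189 ]
[ 0.4225 -0.0779  0.189 ]
[ 0.4225 -0.0558  0.189 ]
plate 471 [286.4459 186.5839] ((286.4922790527344, 186.56153869628906), (23.938703536987305, 23.566598892211914), 7.125016689300537) -> [0.5802 0.0261 0.112 ]
keyway 39 [286.5385 186.5641] ((286.4999694824219, 186.49998474121094), (8.629109382629395, 4.3145551681518555), 11.309932708740234) -> [0.5806 0.0258 0.11  ]
```

```bash
python3 - <<'E'
import pickle; from h import *
from rig import ctrl
np.set_printoptions(precision=3,suppress=True)
d=pickle.load(open("i0.pkl","rb"));t,s=d["top"],d["scene"]
a=np.radians(18.1);R=np.array([[np.cos(a),-np.sin(a)],[np.sin(a),np.cos(a)]])
c=np.array([.468,.208])
for im,m in((t,(205.66,238.43)),(s,(263.2,270.3))):
    P=[proj(im,[*(c+R@[x,y]),z]) for x in(-.004,.004) for y in(-.014,.014) for z in(.057,.087)]
    M=cv2.moments(cv2.convexHull(np.float32(P))); pc=np.array([M["m10"],M["m01"]])/M["m00"]
    print("pred",pc,"meas",m,"dxy",(onz(im,m,.075)-onz(im,pc,.075))[:2])
for n,p,ys in(("lever",(.46,-.067,.25),(-7,83,173,-97)),("key",(.468,.208,.2),(18,-162)),("lock",(.58,.026,.25),(-7,173)),("lockT",(.58,.026,.15),(-97,83))):
    for y in ys: print(n,y,ctrl.solve_ik(p,[np.pi,0,np.radians(y)]))
E
```

```text
pred [205.649 238.444] meas (205.66, 238.43) dxy [ 0. -0.]
pred [263.371 272.378] meas (263.2, 270.3) dxy [ 0.004 -0.007]
lever -7 [ 0.351  0.518 -0.463  2.027  0.361  0.676 -0.468]
lever 83 [ 0.605  0.614 -0.893  2.015  0.657  0.826  0.78 ]
lever 173 [-0.34   0.564  0.614  2.06  -0.518  0.672 -2.647]
lever -97 [ 0.055  0.49  -0.014  2.041  0.011  0.611 -1.66 ]
key 18 [-0.213  0.656 -0.478  1.949  0.482  0.65  -0.683]
key -162 [ 0.159  0.927 -1.256  1.931  1.014  1.111  1.923]
lock -7 [ 0.139  0.66  -0.453  1.699  0.36   0.866 -0.589]
lock 173 [ 0.495  0.918 -1.255  1.681  0.918  1.254  2.05 ]
lockT -97 [-0.173  0.773  0.085  1.803 -0.109  0.57  -1.713]
lockT 83 [ 0.304  0.879 -0.777  1.776  0.812  0.84   0.579]
```

```bash
cat >> h.py <<'E'
from rig import ctrl
import pickle
D=[np.pi,0,np.radians(-7)]
def snap(n):
    im=ctrl.get_image(n); return im
def st(k=""):
    s=ctrl.state(); print(k,"t",round(s["time_s"],2),"p",np.round(s["tcp_pos"],4),"rot",np.round(s["tool_rot"],3),"F",np.round(s["force"],1),"M",np.round(s["ft_torque"],2),"w",round(s["width"],4)); return s
E
python3 - <<'E'
from h import *
p=ctrl.state()["tcp_pos"]
ctrl.move_straight([p[0]+.03,p[1]+.05,.36],max_speed=.3)
ctrl.command_gripper(0.0,40)
ctrl.movep([.455,-.067,.29],D); st("above")
ctrl.move_straight([.460,-.067,.238],max_speed=.15); st("pre")
print(ctrl.move_straight([.452,-.0675,.126],max_speed=.12,contact_N=22)); st("down")
im=snap("scene"); tp=snap("top")
ctrl.move_straight([.462,-.067,.245],max_speed=.2); st("up")
tp2=snap("top"); pickle.dump((im,tp,tp2),open("i1.pkl","wb"))
c=lambda i,r,f:cv2.resize(i["pixels"][r[1]:r[3],r[0]:r[2]],None,fx=f,fy=f,interpolation=cv2.INTER_CUBIC)
cv2.imwrite("pics/s1.png",np.hstack([c(im,(220,150,350,280),3),c(tp2,(250,160,380,290),3)]))
E
```

```text
above t 3.35 p [ 0.4551 -0.0683  0.29  ] rot [ 3.141 -0.    -0.125] F [ 0.2 -0.4  0.1] M [-0.04  0.07  0.04] w 0.0002
pre t 3.85 p [ 0.4601 -0.0673  0.2381] rot [-3.142  0.    -0.123] F [ 0.2  0.3 -0.2] M [ 0.01 -0.01 -0.02] w -0.0002
True
down t 4.69 p [ 0.4541 -0.0669  0.1336] rot [ 3.142 -0.005 -0.121] F [-2.7  0.2 20.7] M [-0.03  0.61 -0.03] w 0.0002
up t 5.51 p [ 0.4612 -0.0673  0.2442] rot [-3.141 -0.    -0.122] F [ 0.2  1.1 -0.6] M [-0.   -0.01 -0.02] w -0.0002
```

View pics/s1.png

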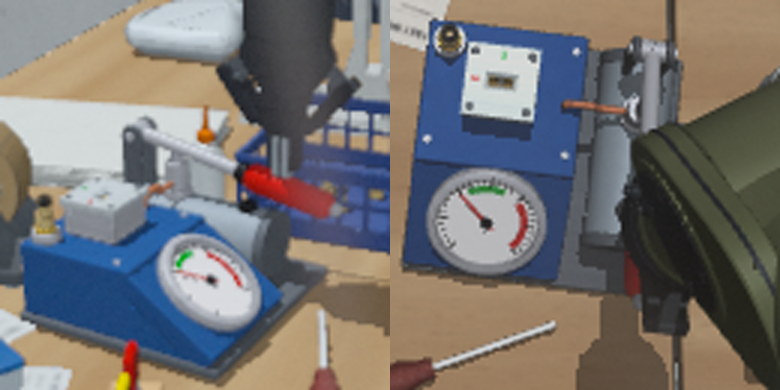

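After stroke 1 (full, stop reached) the needle is just short of the green band, hub at crop (486,222) and tip at (458,193), about 1.55 rad. The lever is back up. One more stroke.

```bash
python3 - <<'E'
from h import *
print(ctrl.move_straight([.452,-.0675,.126],max_speed=.12,contact_N=22)); st("down")
ctrl.move_straight([.462,-.067,.26],max_speed=.2); st("up")
ctrl.wait(.2)
tp2=snap("top");im=snap("scene"); pickle.dump((im,tp2),open("i2.pkl","wb"))
c=lambda i,r,f:cv2.resize(i["pixels"][r[1]:r[3],r[0]:r[2]],None,fx=f,fy=f,interpolation=cv2.INTER_CUBIC)
cv2.imwrite("pics/s2.png",np.hstack([c(im,(230,170,330,270),4),c(tp2,(260,212,305,257),400/45)]))
E
```

```text
True
down t 6.44 p [ 0.454  -0.0668  0.1336] rot [-3.141 -0.005 -0.12 ] F [-3.1 -0.2 22. ] M [-0.08  0.58 -0.02] w 0.0001
up t 7.22 p [ 0.461  -0.0672  0.2585] rot [-3.14e+00 -2.00e-03 -1.21e-01] F [-0.1  0.1 -0.6] M [-0.02 -0.02 -0.02] w -0.0002
```

View pics/s2.png

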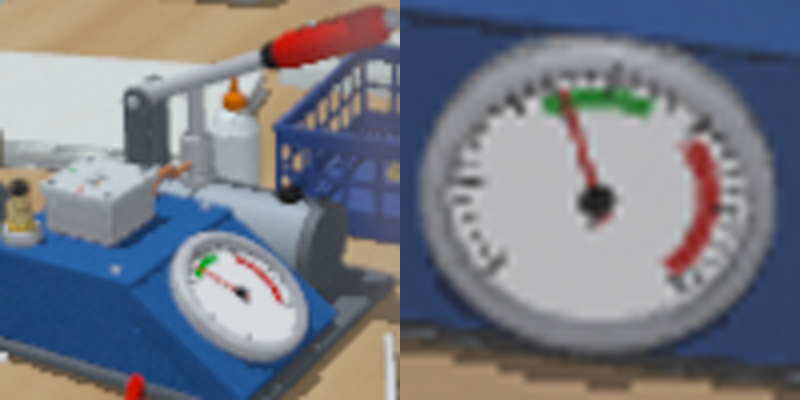

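The needle now stands inside the green band, about 1.97 rad, and the lever is up. Now the red key.

```bash
python3 - <<'E'
from h import *
K=[np.pi,0,np.radians(18.1)]
ctrl.move_straight([.45,-.05,.30],max_speed=.25)
ctrl.movep([.468,.208,.22],K)
ctrl.command_gripper(.032,80); st("above")
print(ctrl.move_straight([.468,.208,.077],max_speed=.12,contact_N=8)); st("at")
im=snap("scene"); tp=snap("top")
ctrl.command_gripper(0,80); st("grip")
ctrl.move_straight([.468,.208,.20],max_speed=.12); st("lifted")
im2=snap("scene");pickle.dump((im,tp,im2),open("i3.pkl","wb"))
c=lambda i,r,f:cv2.resize(i["pixels"][r[1]:r[3],r[0]:r[2]],None,fx=f,fy=f,interpolation=cv2.INTER_CUBIC)
cv2.imwrite("pics/s3.png",np.hstack([c(im,(215,200,315,300),4),c(im2,(215,200,315,300),4)]))
E
```

```text
above t 9.32 p [0.4682 0.2075 0.2202] rot [ 3.141 -0.     0.315] F [ 0.   0.3 -0.3] M [ 0.01  0.03 -0.06] w 0.0318
False
at t 10.66 p [0.4683 0.2082 0.0775] rot [-3.141e+00 -1.000e-03  3.160e-01] F [ 1.2 -1.   0.2] M [ 0.02 -0.04  0.02] w 0.0318
grip t 11.1 p [0.4683 0.2081 0.0775] rot [ 3.142e+00 -1.000e-03  3.160e-01] F [ 0.5 -0.5  5.5] M [-0.14  0.08  0.04] w 0.0067
lifted t 12.28 p [0.4676 0.2076 0.1993] rot [3.141e+00 1.000e-03 3.160e-01] F [ 0.  -0.2  0. ] M [-0.02 -0.01 -0.03] w 0.0069
```

View pics/s3.png

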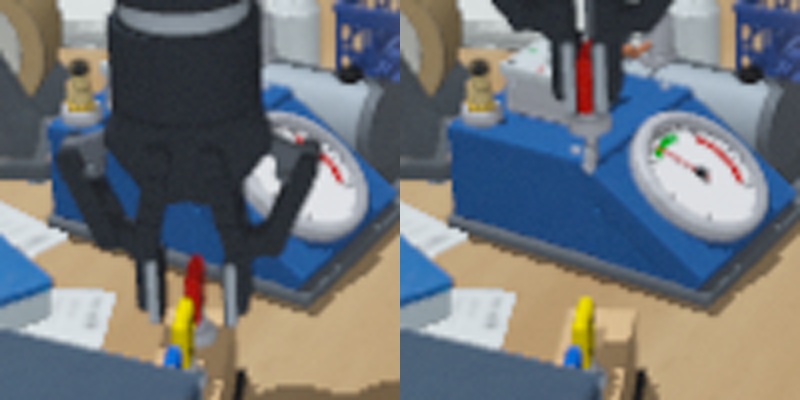

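The key is gripped upright, shoulder and bit visible below the fingers at crop (590,130). The other keys are still in place. Now to the lock.

```bash
python3 - <<'E'
from h import *
ctrl.movep([.5804,.026,.215],D); st("above")
ctrl.move_straight([.5804,.026,.172],max_speed=.12); st("hover")
im=snap("scene")
hit=ctrl.move_straight([.5804,.026,.158],max_speed=.03,contact_N=8); print(hit); st("in?")
im2=snap("scene");pickle.dump((im,im2),open("i4.pkl","wb"))
c=lambda i,r,f:cv2.resize(i["pixels"][r[1]:r[3],r[0]:r[2]],None,fx=f,fy=f,interpolation=cv2.INTER_CUBIC)
cv2.imwrite("pics/s4.png",np.hstack([c(im,(225,180,285,240),6.6),c(im2,(225,180,285,240),6.6)]))
E
```

```text
above t 13.19 p [0.5794 0.0286 0.2149] rot [-3.139e+00  1.000e-03 -1.180e-01] F [-0.3  0.6  0.4] M [ 0.04  0.01 -0.05] w 0.0066
hover t 13.7 p [0.5802 0.0275 0.1721] rot [-3.141  0.    -0.12 ] F [-0.1 -0.7 -1. ] M [ 0.04  0.01 -0.03] w 0.0068
False
in? t 14.37 p [0.5803 0.026  0.1579] rot [ 3.142  0.    -0.122] F [ 0.6  0.6 -0.9] M [ 0.01 -0.03 -0.  ] w 0.0068
```

View pics/s4.png

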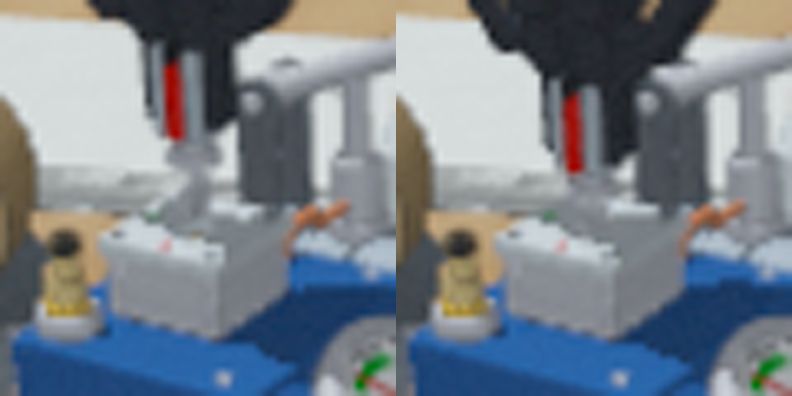

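The bit is in the keyway with no contact force. Now I push home with rocking.

```bash
python3 - <<'E'
from h import *
ctrl.command_gripper(0,115)
y0=np.radians(-7.1); z=.158; i=0
while z>.1435:
    z-=.0015; i+=1
    hit=ctrl.move_straight([.5804,.026,z],[np.pi,0,y0+(-1)**i*.055],max_speed=.02,contact_N=30)
    s=ctrl.state(); print(round(z,4),hit,np.round(s["tcp_pos"][2],4),np.round(s["force"],1),np.round(s["ft_torque"],2))
    if hit or s["force"][2]>28: break
ctrl.move_straight([.5804,.026,z],[np.pi,0,y0],max_speed=.02)
st("home?")
im2=snap("scene");pickle.dump((im2,),open("i5.pkl","wb"))
c=lambda i,r,f:cv2.resize(i["pixels"][r[1]:r[3],r[0]:r[2]],None,fx=f,fy=f,interpolation=cv2.INTER_CUBIC)
cv2.imwrite("pics/s5.png",c(im2,(225,180,285,240),8))
E
```

```text
0.1565 False 0.1567 [ 0.5 -0.1  0. ] [ 0.05 -0.18  0.01]
0.155 False 0.1559 [-0.8 -0.3  5. ] [-0.06  0.04 -0.02]
0.1535 False 0.1544 [-0.4 -0.9  5.4] [-0.01  0.03  0.01]
0.152 False 0.1519 [ 1.2  0.7 -0.7] [ 0.13 -0.58  0.02]
0.1505 False 0.1509 [0.9 0.8 4.1] [-0.   -0.32 -0.01]
0.149 False 0.1496 [1.1 0.7 4.7] [ 0.08 -0.26 -0.02]
0.1475 False 0.1478 [1.9 0.7 2.7] [ 0.33 -0.51 -0.01]
0.146 False 0.1458 [ 3.5  2.2 -1.1] [ 0.33 -0.83 -0.02]
0.1445 False 0.1446 [3.1 0.5 1.2] [ 0.23 -0.74 -0.02]
0.143 False 0.1445 [ 0.8  0.2 10.6] [-0.08 -0.2   0.03]
home? t 17.46 p [0.581  0.0261 0.1445] rot [ 3.141e+00 -2.000e-03 -1.220e-01] F [ 0.9  0.2 12.2] M [ 0.14 -0.18 -0.01] w 0.0064
```

View pics/s5.png

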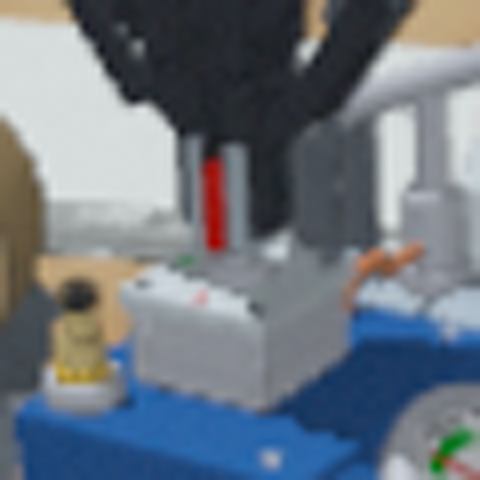

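The shoulder has seated at exactly the predicted height, TCP z 0.1445, against 12 N. Now the turn.

```bash
python3 - <<'E'
from h import *
y0=np.radians(-7.1)
for a in (.3,.6,.9,1.2,1.4,1.52,1.6):
    ctrl.move_straight([.5804,.026,.1435],[np.pi,0,y0-a],max_speed=.05); s=st(a)
ctrl.wait(.5); st("held")
im2=snap("scene");tp=snap("top");pickle.dump((im2,tp),open("i6.pkl","wb"))
c=lambda i,r,f:cv2.resize(i["pixels"][r[1]:r[3],r[0]:r[2]],None,fx=f,fy=f,interpolation=cv2.INTER_CUBIC)
cv2.imwrite("pics/s6.png",np.hstack([c(im2,(225,180,285,240),6.6),c(tp,(240,150,360,270),3.3)]))
E
```

```text
0.3 t 17.96 p [0.5807 0.0261 0.1445] rot [-3.141e+00 -1.000e-03 -4.220e-01] F [0.7 0.7 9.1] M [ 0.06 -0.21 -0.04] w 0.0063
0.6 t 18.41 p [0.5805 0.0263 0.1445] rot [-3.141e+00 -1.000e-03 -7.220e-01] F [ 0.6 -0.  10.2] M [ 0.11 -0.08  0.04] w 0.0062
0.9 t 18.86 p [0.5803 0.0264 0.1445] rot [-3.141 -0.    -1.022] F [0.7 0.1 9.5] M [ 0.21 -0.01 -0.01] w 0.0062
1.2 t 19.31 p [0.5802 0.0267 0.1445] rot [-3.142  0.    -1.322] F [ 0.2  0.4 10.2] M [0.36 0.09 0.02] w 0.006
1.4 t 19.66 p [0.5802 0.0268 0.1445] rot [ 3.141e+00  1.000e-03 -1.521e+00] F [-0.4  1.  11.7] M [0.35 0.06 0.04] w 0.0064
1.52 t 19.93 p [0.5801 0.0269 0.1445] rot [ 3.141e+00  1.000e-03 -1.642e+00] F [ 0.7  1.8 11.3] M [0.45 0.06 0.02] w 0.0062
1.6 t 20.18 p [0.5802 0.027  0.1445] rot [ 3.141e+00  1.000e-03 -1.722e+00] F [-0.8  2.1 10. ] M [0.46 0.07 0.03] w 0.0067
held t 20.68 p [0.5802 0.027  0.1445] rot [ 3.141e+00  1.000e-03 -1.721e+00] F [-0.2  1.3 10.1] M [0.47 0.09 0.1 ] w 0.0066
```

View pics/s6.png

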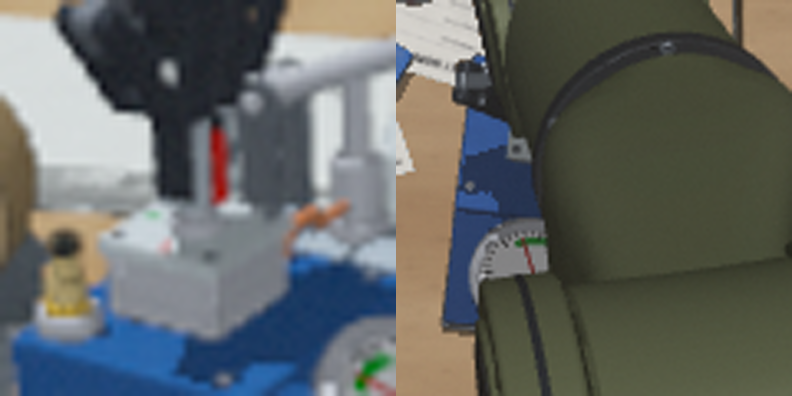

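```bash
python3 - <<'E'
from h import *
M=[]
for _ in range(8): M.append(np.r_[ctrl.state()["force"],ctrl.state()["ft_torque"]]); ctrl.wait(.05)
print(np.round(np.mean(M,0),3)); st()
im=pickle.load(open("i6.pkl","rb"))[0]; im0=pickle.load(open("i0.pkl","rb"))["scene"]
for i in(im0,im): print([ (b[0],b[1].round(1)) for b in blobs(i,(290,165,335,195),red)[:1]])
ctrl.sign_off()
E
```

```text
[-0.398  2.134 10.422  0.456  0.079  0.049]
 t 21.18 p [0.5801 0.027  0.1445] rot [ 3.141e+00  1.000e-03 -1.721e+00] F [-0.3  2.8 10.1] M [0.46 0.07 0.04] w 0.0065
[(183, array([309. , 179.3]))]
[(190, array([309.3, 179.3]))]
the job is handed in; nothing more can be done
```

The job is handed in at about 21 s of robot time, with the key still gripped and held turned; no verdict was reported.

- **Pumping:** I made two full strokes, each down to the stop. The last dial picture shows the needle inside the green band, which I read as about 1.97 rad. The lever is back up: the final scene picture puts its grip within 0.3 pixels of where it started.
- **Key home:** The red key went into the keyway on the first try and was pushed past the pins with ±3° rocking. The shoulder seated at the predicted height (TCP z 0.1445 m), and I am still pressing with about 10 N.
- **Turn:** I turned the gripper 1.6 rad clockwise. The finger opening stayed at about 6.5 mm, and the picture shows the head turned with the fingers, so the key did not slip. Allowing for play, the plug should be at about 1.5 rad.
- **Weak checks:** I could not see the plug angle directly. The averaged moment about vertical was only 0.05 N m, below the 0.11 N m spring figure, and it was noisy, so it only weakly confirms the turn. There was also an unexplained moment of about 0.46 N m about x, with a small side force of 2 N.
- **Other objects:** The blue and yellow keys were still in the block after the red key was lifted. I ran no final check on the bottle, screwdriver or parts box, but no unexpected contact force showed up in the readings taken between moves.

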